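Pin the heel press shut and hold it

TASK

A small heel press stands open on the cobbler's bench. Swing its metal upper half over onto the lower half, then take the flanged locking pin from the wooden tool block and push it from above through the aligned holes of both halves. Finish while still holding the pin pressed firmly down, so that its flange keeps the upper half fully shut against the springs (do not let go), and leave the other tools, tins, jar and brush where they are.

Things in the scene. Friction and masses are not known exactly. Their poses are not given: they have to be found in the camera images.
- jig: Heel press, lower half, fixed: wooden plate 135 x 110 mm, 30 mm high, with a black rubber heel on it; at its free (-x) end a dark steel block 45 x 110 mm, 44 mm high. Overall 180 mm along own x. Origin: centre of the underside, z up. Hinge at the +x end, pin hole near the -x end. Two sprung steel studs, 12 mm thick, at x = -35, y = +-45 mm, stand 56 mm high.
- lid (a joint): Hinge angle of the upper half (rad): 0 = fully shut (level), 1.57 = upright, stop at 2.0 (leaning back beyond the hinge). Hinge friction holds it where it is between about 1.3 and 1.9; pushed below about 1.0 it sinks by itself, in about a second, until it rests on the sprung studs at about 0.07 (some 10 mm high at the hole).
- hinge (a point): Middle of the hinge axis, 52 mm above the bench, at jig x = +75 mm; the axis runs along the jig's y.
- lid_edge (a point): Middle of the free edge of the upper half, at mid thickness, 165 mm from the hinge axis. The upper half is an aluminium plate, 104 mm wide, 12 mm thick, 0.3 kg; upright, this edge stands 217 mm above the bench.
- lid_hole (a point): Centre of the 16 mm hole in the upper half, on its outer face (the top face when shut, then 58 mm above the bench), 140 mm from the hinge axis. From its rest on the studs, 6 to 8 N down at the hole shuts it to 0; it springs back up when let go.
- base_hole (a point): Centre of the mouth of the 13 mm hole in the lower half's steel block, 44 mm above the bench; the hole goes straight down to the bench. With the upper half shut its hole lies exactly over this one, with a gap of 2 mm between the halves.
- rack: Dark wooden tool block, fixed, 190 mm along its own x, 50 mm along y, 55 mm high; three 14 mm sockets at x = -65, 0 and +65 mm hold the pin, the awl and the punch, in any order. Origin: centre of the underside.
- pin: Steel locking pin, 84 mm overall, about 120 g, upright in a socket. Origin: its pointed foot; z up to the head. Shaft 10 mm thick, 48 mm long (lowest 9 mm tapered), a round flange 32 mm wide (z 48 to 52 mm), a barrel grip 22 mm wide (z 52 to 84 mm). In the block the flange rests on the block's top. Fully pressed in, the flange lies on the upper half, the foot 10 mm above the bench.
- pin_tip (a point): The foot point of the pin (same as its origin).
- awl: Bystander in the tool block: awl with a pear-shaped wooden handle 28 mm wide, no flange; its top stands 48 mm above the block.
- punch: Bystander in the tool block: plain dark steel punch, 18 mm wide body without a flange; its top stands 34 mm above the block.
- tin_a: Bystander: flat yellow polish tin, 74 mm wide, 24 mm high.
- tin_b: Bystander: blue polish tin with dark cap, 74 mm wide, 46 mm high.
- jar: Bystander: black jar with an orange cap, 70 mm wide, 60 mm high.
- brush: Bystander: brush lying on the bench.
- hammer: Bystander: hammer lying on the bench.
Not all that is in view belongs to the job. What is shaped like the pin but pink or yellow is not meant.

How it is judged:
By the outcome, as a careful person would: the job done as asked, in the order asked, and still so for the second after the job is handed in, while the arm keeps its last pose, push and grip.
It also fails if it takes over 45 s, if anything falls off the work surface, if the arm or the gripper's body presses on something with over 40 N, if the wrist force passes 120 N, or if a joint passes its speed limit or range.

ROBOT

A 6-joint arm with a two-finger parallel gripper is mounted at the origin on the work surface. World frame = base frame: x ahead of the robot, y to its left, z up, the work surface at z = 0. Lengths are in m, angles in rad, forces in N, time in s.
With the tool pointing down it reaches from about 0.25 to 0.775 m from the base axis. Payload 8.9 kg.
Tool frame: the origin (TCP) lies at the very end of the fingers, on their centre line; the grasp point (between the pads) lies 19 mm behind it (robot.grip_point_offset is the distance from the TCP to the grasp point, in m); z points along the fingers, y is the line along which they close (so a half turn about z gives the same grasp; the last joint's range is limited). The gripper opens to 85 mm and grips with 20 to 120 N. Pads are 22 mm wide; open, the fingers measure 114 mm over their backs; the gripper's body (76 mm by 85 mm) begins 54 mm behind the grasp point. The pads swing forward as they close: fully open they stand 13 mm farther back than shut.
Start: joints at [-1.379, 0.291, -0.153, 1.127, 0, 1.431], TCP at [0.171, -0.497, 0.231] pointing down, gripper open.
Joint ranges: [-2.52, 2.52], [-0.91, 1.74], [-1.3, 1.37], [-1.96, 2.02], [-1.52, 1.47], [-3.14, 3.14]. Speed limits (rad/s): [2.22, 2.22, 2.79, 3.14, 3.14, 3.14].

INTERFACE

Orientations are given as a rotation vector (axis times angle).
In Python, from workcell import robot gives the robot as it stands. The module is installed in compiled form; this text tells all that it offers.
- The arm moves only by the shell command python3 -m inch 'ROWS' [OPENING] [FORCE]. ROWS is a JSON object of lists of equal length, an entry for each row: "linear": the shift along the tool's x, y, z in mm, a list of three; "twist": the turn, a rotation vector about the tool's x, y, z in rad, a list of three. A call has 1 to 5 rows; each row is the pose to reach, as a shift and turn from the pose commanded when the call began, along the tool's axes at that moment; what a row does not reach only later rows make up. A row lasts 1/10 s, in which the tool goes at most 50 mm and 8.59 degrees, less where a joint would pass 70% of its speed; a pose out of reach is approached as far as the arm can. A call with a gripper value outside its range is refused whole. OPENING is the closure, from 0 (fully open) to 1 (shut), set as the call begins (- or left out, the last holds). The fingers move at their own pace and stop on an object; FORCE is the grip in N (left out, the last holds). Time passes only in rows, so rows that repeat a pose let the fingers close. It gives the time, the measured TCP pose, the force, the opening and the grip force at its end, in the units of the state.
- robot.read_state(): the state, without advancing time (a new reading comes with each control period).
- robot.camera(name): name is "scene" or "top" or "wrist"; returns the picture (384x512x3 uint8, red, green, blue); there is no depth.
- robot.camera_params(name): a dict with "fx", "fy", "cx", "cy" (pixels), "R" (3x3) and "t" (3): a world point X has camera coordinates R X + t; the wrist camera has in their place "tool_from_camera" (4x4, takes a point from camera to tool coordinates, whose origin is the TCP and whose axes are the flange's). Camera axes: x right, y down, z forward; pixel columns grow to the right and rows downward; lengths in m; the calibration is good to about 2 mm. A picture is of the moment at which its call begins: read the wrist's pose just before it. camera_params takes no time and is no camera call.
- robot.finish_job(): hands the job in; it is judged then, once.
The state is a dict: "clock": time; "joint_positions": joint angles; "qd": joint speeds; "joint_efforts": joint torques, N m; "position": TCP position; "orientation": TCP orientation; "force": force on the tool from outside, world axes, zero at the start; "ft_torque": the same for the moment, N m; "grip_width": finger opening in m; "gripper_force": force on a finger pad.
Only numpy, scipy, OpenCV 4.12 (cv2) and the standard library are available. Lean on these libraries where they do the work, as an engineer would, in place of code of your own. Each camera call takes 0.05 s, during which the arm holds its last target. There are 200 camera calls.

## Working session

There is one attempt and no reset: what is moved stays moved. The work goes in short steps, Python scripts to look and compute and a shell command to move; the robot and the scene stay as the last step left them, time stands still between calls to the robot, and variables do not carry over. Pictures are saved under pics/ and viewed, at most 10 in all, crops included, and the job is handed in when it is done.

```bash
mkdir -p pics; cat > h.py <<'E'
import numpy as np, cv2
from workcell import robot
from scipy.spatial.transform import Rotation as Ro
def grab(n,f):
    im=robot.camera(n); cv2.imwrite(f'pics/{f}.png',im[:,:,::-1]); return im
def cam(n):
    p=robot.camera_params(n); K=np.array([[p['fx'],0,p['cx']],[0,p['fy'],p['cy']],[0,0,1]])
    if 'R' in p: return K,np.array(p['R']),np.array(p['t'])
    s=robot.read_state(); T=np.eye(4); T[:3,:3]=Ro.from_rotvec(s['orientation']).as_matrix(); T[:3,3]=s['position']
    W=np.linalg.inv(T@np.array(p['tool_from_camera'])); return K,W[:3,:3],W[:3,3]
def ray(c,u,v):
    K,R,t=c; d=R.T@np.linalg.inv(K)@np.array([u,v,1.]); return -R.T@t,d/np.linalg.norm(d)
def onz(c,u,v,z):
    o,d=ray(c,u,v); return o+d*(z-o[2])/d[2]
def tri(*obs):
    A=np.zeros((3,3));b=np.zeros(3)
    for c,u,v in obs:
        o,d=ray(c,u,v);P=np.eye(3)-np.outer(d,d);A+=P;b+=P@o
    X=np.linalg.solve(A,b); return X
def proj(c,X):
    K,R,t=c; p=K@(R@np.asarray(X)+t); return p[:2]/p[2]
E
python3 - <<'E'
from h import *
print({k:np.round(v,3).tolist() for k,v in robot.read_state().items()})
a=grab('scene','scene0');b=grab('top','top0');
for n in('scene','top'):
    K,R,t=cam(n);print(n,K[0,0],K[1,1],K[:2,2],(-R.T@t).round(3),R[2].round(3))
print(robot.camera_params('wrist'))
E
```

```text
{'clock': 0.0, 'joint_positions': [-1.379, 0.291, -0.154, 1.127, 0.0, 1.431], 'qd': [-0.001, 0.0, 0.001, -0.001, 0.001, -0.001], 'joint_efforts': [0.0, -53.714, 33.138, 0.016, -0.0, 0.0], 'position': [0.17, -0.496, 0.231], 'orientation': [-3.097, -0.517, 0.0], 'force': [-0.422, -0.062, 0.516], 'ft_torque': [0.008, 0.032, -0.028], 'gripper_force': 0.0, 'grip_width': 0.085}
scene 473.72505703596994 473.72505703596994 [261.3426964  191.47363002] [ 1.09  -0.9    0.894] [-0.449  0.602 -0.661]
top 362.70923280036254 362.70923280036254 [255.28974842 193.45295403] [ 0.449 -0.126  0.957] [ 0.1   -0.002 -0.995]
{'fx': 274.49427400551843, 'fy': 274.49427400551843, 'cx': 258.0822759957792, 'cy': 193.37268571392647, 'tool_from_camera': array([[-1.71702339e-03, -9.64395822e-01, -2.64457465e-01,
         6.75301602e-02],
       [ 9.99998477e-01, -1.73883442e-03, -1.51616525e-04,
        -1.55393305e-04],
       [-3.13629399e-04, -2.64457322e-01,  9.64397338e-01,
        -1.43326367e-01],
       [ 0.00000000e+00,  0.00000000e+00,  0.00000000e+00,
         1.00000000e+00]])}
```

View pics/scene0.png

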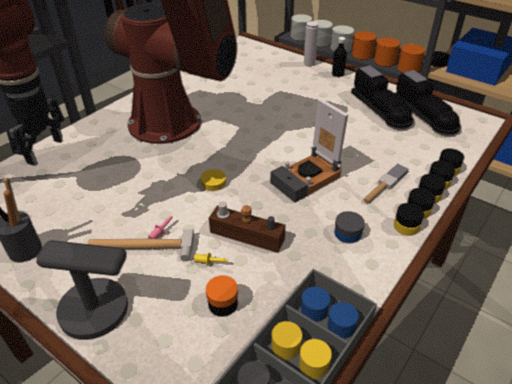

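View pics/top0.png

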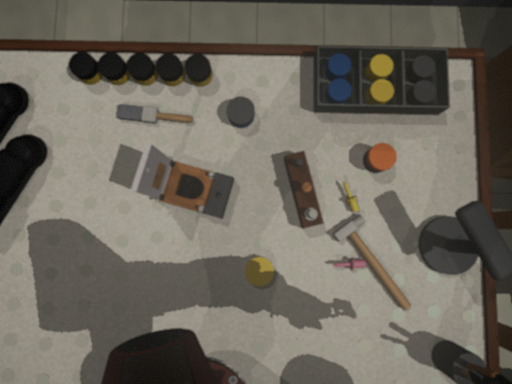

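Scene: press at about (310,170) with its upright lid at (330,130). The block is at (247,228), with the pin candidates at (224,212), (246,213) and (270,222). The pink and yellow lookalikes lie loose at (160,228) and (210,259).
Top: block (303,190), with tools at (311,213), (305,187) and (297,160). Press plate (185,186), steel block (217,196), lid (153,172). An enlarged crop comes next.

```bash
python3 - <<'E'
import cv2,numpy as np
s=cv2.imread('pics/scene0.png');t=cv2.imread('pics/top0.png')
def c(i,x,y,w,h):return cv2.resize(i[y:y+h,x:x+w],(400,300),interpolation=cv2.INTER_CUBIC)
m=np.vstack([np.hstack([c(s,200,190,100,75),c(t,265,145,100,75)]),np.hstack([c(s,258,90,112,84+30),c(t,110,135,130,97)])])
# scene jig crop: scale 400/112, 300/114
cv2.imwrite('pics/crop1.png',np.clip(m*1.5,0,255).astype(np.uint8))
E
```

```text
(no output)
```

View pics/crop1.png

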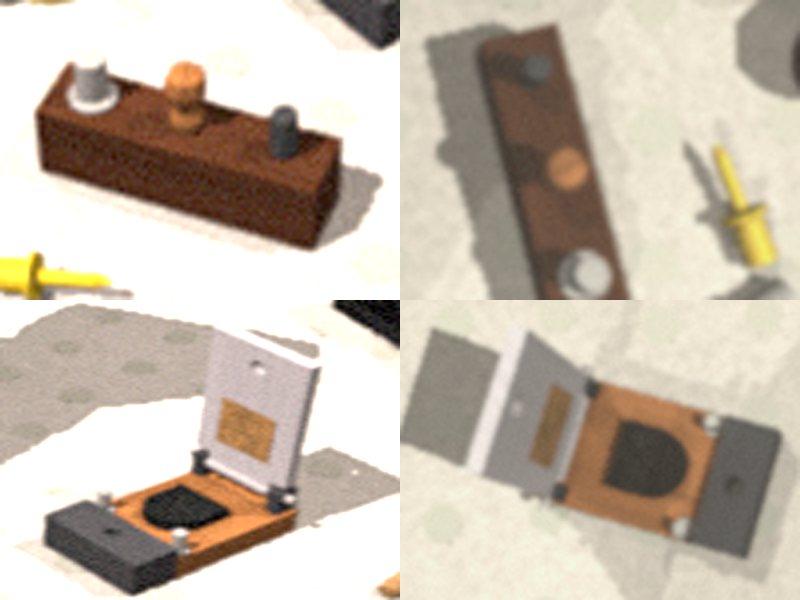

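The bright steel piece with the round flange, at scene (224,212) / top (311,213), fits the pin. The others are the wooden awl without a flange, scene (246,213), and the dark plain punch, (270,222). The pink and yellow ones are excluded. The base hole is at top (219,195) / scene (289,177), the lid hole at top (148,170) / scene (330,116).

```bash
python3 - <<'E'
from h import *
S=cv2.imread('pics/scene0.png');T=cv2.imread('pics/top0.png');cs,ct=cam('scene'),cam('top')
def blob(img,seed,r,dark=True):
    g=cv2.cvtColor(img,cv2.COLOR_BGR2GRAY).astype(float);x,y=map(int,seed)
    p=g[y-r:y+r+1,x-r:x+r+1]; m=np.median(p); w=np.clip((m-p) if dark else (p-m),0,None); w[w<0.35*w.max()]=0
    yy,xx=np.mgrid[-r:r+1,-r:r+1]; return x+(w*xx).sum()/w.sum(), y+(w*yy).sum()/w.sum()
bt=blob(T,(219,195),5);bs=blob(S,(289,177),4)
print('base_hole',bt,bs,tri((ct,*bt),(cs,*bs)).round(4), onz(ct,*bt,.044).round(4),onz(cs,*bs,.044).round(4))
lt=blob(T,(148,170),4,False);ls=blob(S,(330,116),4,False)
print('lid_hole',lt,ls,tri((ct,*lt),(cs,*ls)).round(4))
def mask(img,roi,f):
    x,y,w,h=roi; hsv=cv2.cvtColor(img,cv2.COLOR_BGR2HSV)[y:y+h,x:x+w]; m=f(hsv).astype(np.uint8)*255
    c=max(cv2.findContours(m,0,1)[0],key=cv2.contourArea); r=cv2.boundingRect(c); M=cv2.moments(c)
    return (M['m10']/M['m00']+x,M['m01']/M['m00']+y),(r[0]+x,r[1]+y,r[2],r[3]),cv2.minAreaRect(c+np.array([x,y])),cv2.contourArea(c)
# pin : bright desat in rack
for n,I,c,roi in(('top',T,ct,(300,200,24,26)),('scene',S,cs,(214,200,20,20))):
    print(n);x,y,w,h=roi;print(cv2.cvtColor(I,cv2.COLOR_BGR2HSV)[y:y+h:3,x:x+w:3,2]);print(cv2.cvtColor(I,cv2.COLOR_BGR2HSV)[y:y+h:3,x:x+w:3,1])
# studs/plate orange
o=lambda h:(h[...,0]>5)&(h[...,0]<18)&(h[...,1]>110)&(h[...,2]>70)
r=mask(T,(140,140,110,90),o);print('plate',r); 
for p in cv2.boxPoints(r[2]): print(onz(ct,*p,.03).round(4))
k=lambda h:(h[...,1]>70)&(h[...,2]<110)
r=mask(T,(275,140,55,95),k);print('rack',r)
for p in cv2.boxPoints(r[2]): print(onz(ct,*p,.055).round(4))
E
```

```text
base_hole (np.float64(217.27699530516432), np.float64(193.7605633802817)) (np.float64(288.75324675324674), np.float64(177.52380952380952)) [ 0.5378 -0.0317  0.044 ] [ 0.538  -0.0316  0.044 ] [ 0.5376 -0.0319  0.044 ]
lid_hole (np.float64(145.67096774193547), np.float64(168.0774193548387)) (np.float64(330.50331125827813), np.float64(116.82119205298014)) [0.5757 0.1081 0.1873]
top
[[ 73  74  70  66  65  70 137 152]
 [ 75  72  75  72  72  72 111 153]
 [ 71  72  72  73  72  71  90 153]
 [ 55  56  69  92 127 102  78 148]
 [ 53  59  82 118 140 139  83 129]
 [ 57  62  84 107 144 142  82 110]
 [ 53  78 107 119 114 108  70  90]
 [ 58  75  74  77  75  66  69  75]
 [ 73  69  75  74  76  80 102 121]]
[[105 103 102  93  82  98  34  29]
 [102 103  95  99  99 103  44  32]
 [101  92 103  87  92 111  59  30]
 [ 74  68  44  25  26  45  88  29]
 [ 63  65  28  24  22  22  80  34]
 [ 72  70  24  24  23  25  84  51]
 [ 67 105  33  24  22  33  98  71]
 [ 40  95 100  83  71  97  92  92]
 [ 42  89 102 100  94  70  53  38]]
scene
[[228 227 224 225 223 225 226]
 [220 227 184 183 199 226 223]
 [221 108 180 174 
[... 210 characters left out ...]
 28  26  26  31  35]
 [ 70 143  30  35  43  62  44]
 [154  45  25  31  29  54 183]
 [155  47  31  29  26  76 164]
 [160 165  75  56 124 162 165]]
plate ((187.38655913978494, 186.39741935483872), (163, 163, 50, 48), ((187.78302001953125, 186.50942993164062), (43.54329299926758, 40.65872573852539), 15.945395469665527), 1550.0)
[0.5205 0.1128 0.03  ]
[0.6225 0.0883 0.03  ]
[ 0.5932 -0.0209  0.03  ]
[0.4918 0.0046 0.03  ]
rack ((304.2374259335814, 191.89045059942126), (285, 152, 37, 75), ((302.9067077636719, 189.02493286132812), (74.4645004272461, 20.29093360900879), 75.0685806274414), 1209.5)
[ 0.6367 -0.1973  0.055 ]
[ 0.651  -0.2468  0.055 ]
[ 0.4703 -0.2952  0.055 ]
[ 0.4565 -0.2466  0.055 ]
```

```bash
python3 -m inch '{"linear":[[50,-15,0],[100,-30,0],[147,-44,0],[195,-58,0],[195,-58,0]],"twist":[[0,0,0.07],[0,0,0.07],[0,0,0.07],[0,0,0.07],[0,0,0.07]]}' 0.5
python3 - <<'E'
from h import *
ct=cam('top');print(onz(ct,311.3,213.8,.06))
E
```

```text
clock: 0.6
position: [0.3396, -0.3748, 0.2311]
orientation: [-3.112, -0.417, -0.002]
force: [-0.1, -0.5, -0.8]
grip_width: 0.0429
gripper_force: 0.0
[ 0.49084442 -0.26708402  0.06      ]
```

```bash
python3 -m inch '{"linear":[[46,-18,0],[92,-35,0],[138,-53,0],[174,-67,0],[174,-67,0]],"twist":[[0,0,0],[0,0,0],[0,0,0],[0,0,0],[0,0,0]]}' 
python3 - <<'E'
from h import *
s=robot.read_state();print(s['position'],s['qd'].round(3) if hasattr(s['qd'],'round') else s['qd'])
c=cam('wrist');im=grab('wrist','w1');print(proj(c,[.491,-.266,.06]))
big=cv2.resize(im,None,fx=1.5,fy=1.5);cv2.imwrite('pics/w1b.png',big[:,:,::-1])
np.savez('w1.npz',K=c[0],R=c[1],t=c[2])
E
```

```text
clock: 1.1
position: [0.4896, -0.2663, 0.2307]
orientation: [-3.113, -0.415, -0.001]
force: [-1.1, -0.4, 0.1]
grip_width: 0.0427
gripper_force: 0.0
[ 0.48959138 -0.26626781  0.23072322] [-0.071 -0.021 -0.039  0.002 -0.031 -0.066]
[258.47816154 176.91234868]
```

View pics/w1b.png

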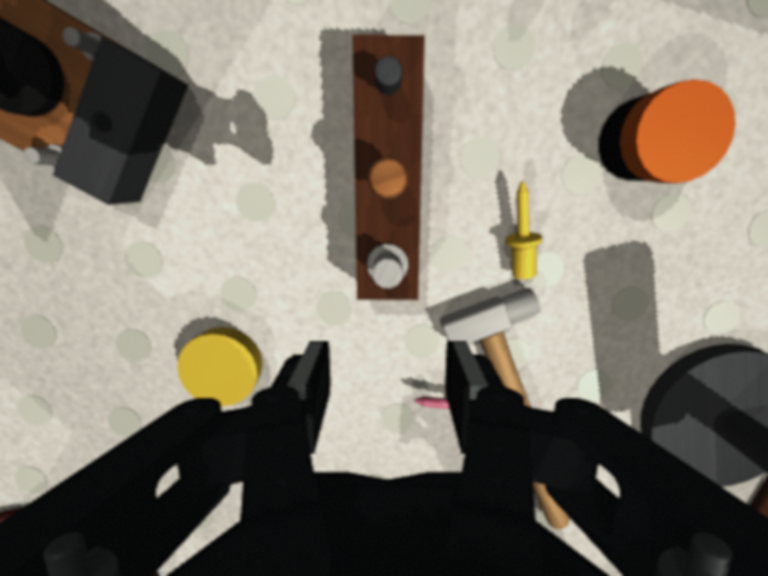

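The wrist view shows the pin head and flange at 1/1.5 of (388,266), i.e. (259,177), matching the predicted (258.5,177). It also shows the awl (387,178), the punch (388,72) and the base hole (100,122), all in the enlarged picture. I'll take a second wrist view nearer the press for two-view measuring.

```bash
python3 -m inch '{"linear":[[14,-46,0],[28,-92,0],[42,-138,0],[50,-160,0],[50,-160,0]],"twist":[[0,0,0],[0,0,0],[0,0,0],[0,0,0],[0,0,0]]}' 
python3 -m inch '{"linear":[[0,0,0]],"twist":[[0,0,0]]}' 1
python3 - <<'E'
from h import *
s=robot.read_state();c=cam('wrist');im=grab('wrist','w2');print(s['qd'])
for X in([.491,-.266,.06],[.538,-.032,.044]):print(proj(c,X))
big=cv2.resize(im,None,fx=1.5,fy=1.5);cv2.imwrite('pics/w2b.png',big[:,:,::-1])
np.savez('w2.npz',K=c[0],R=c[1],t=c[2])
E
```

```text
clock: 1.65
position: [0.4932, -0.0997, 0.2314]
orientation: [-3.114, -0.412, 0.001]
force: [0.3, -0.7, 0.3]
grip_width: 0.0429
gripper_force: 0.0
clock: 1.75
position: [0.4936, -0.1021, 0.2313]
orientation: [3.114, 0.408, -0.0]
force: [-0.1, 0.3, 1.3]
grip_width: 0.0296
gripper_force: 0.0
[-2.27525726e-02  7.37937392e-03  8.49787001e-03 -8.60552147e-04
  5.85316268e-05  9.20209788e-04]
[388.17565828 213.70681267]
[209.90153138 123.91330563]
```

View pics/w2b.png

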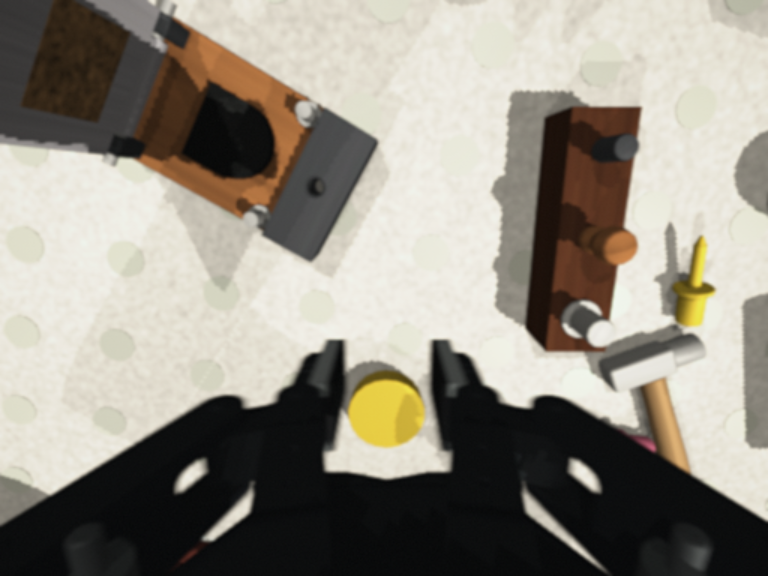

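The second view shows the base hole at (316,186)/1.5, the pin head top at (599,332)/1.5 and its flange at about (581,320)/1.5. I'll triangulate these.

```bash
python3 - <<'E'
from h import *
L=lambda f:(lambda d:(d['K'],d['R'],d['t']))(np.load(f))
c1,c2=L('w1.npz'),L('w2.npz');cs,ct=cam('scene'),cam('top')
I={k:cv2.imread(f'pics/{k}.png') for k in('w1','w2','top0','scene0')}
C=dict(w1=c1,w2=c2,top0=ct,scene0=cs)
def hole(k,x,y,r=4):
    g=cv2.cvtColor(I[k],cv2.COLOR_BGR2GRAY).astype(float)[y-r:y+r+1,x-r:x+r+1]
    ring=np.median(np.r_[g[0],g[-1],g[:,0],g[:,-1]]);w=np.clip(ring-g,0,None);w[w<.3*w.max()]=0
    n,l=cv2.connectedComponents((w>0).astype(np.uint8));w[l!=l[r,r]]=0
    yy,xx=np.mgrid[-r:r+1,-r:r+1];return x+(w*xx).sum()/w.sum(),y+(w*yy).sum()/w.sum()
h={'w1':hole('w1',67,81,5),'w2':hole('w2',211,124,6),'top0':hole('top0',219,194),'scene0':hole('scene0',289,177)}
for k in h: print(k,np.round(h[k],2),onz(C[k],*h[k],.044).round(4))
print('hole tri w1w2',tri(*[(C[k],*h[k]) for k in('w1','w2')]).round(4),'all',tri(*[(C[k],*h[k]) for k in h]).round(4))
# pin silhouette (desaturated within rack)
for k,(x,y,w,hh) in dict(w1=(242,160,34,34),w2=(368,196,44,40),top0=(300,202,20,24),scene0=(216,203,18,20)).items():
    hsv=cv2.cvtColor(I[k],cv2.COLOR_BGR2HSV)[y:y+hh,x:x+w]
    m=((hsv[...,1]<60)&(hsv[...,2]>70)).astype(np.uint8)
    cc=[q for q in cv2.findContours(m*255,0,1)[0]];q=max(cc,key=cv2.contourArea)
    q=q+np.array([x,y]);print(k,cv2.boundingRect(q),cv2.contourArea(q))
    b=((hsv[...,1]<60)&(hsv[...,2]>150)).astype(np.uint8)
    q=max(cv2.findContours(b*255,0,1)[0],key=cv2.contourArea)+np.array([x,y]);print('  bright',cv2.boundingRect(q),cv2.contourArea(q),cv2.minEnclosingCircle(q))
t=[];
for k,s in(('w1',(8)),('w2',8)):pass
m=[cv2.resize(I['w1'][155:205,235:285],(400,400),interpolation=cv2.INTER_CUBIC),cv2.resize(I['w2'][190:240,365:415],(400,400),interpolation=cv2.INTER_CUBIC)]
cv2.imwrite('pics/crop2.png',np.hstack(m))
E
```

```text
w1 [68.14 81.21] [ 0.5379 -0.0322  0.044 ]
w2 [nan nan] [nan nan nan]
top0 [217.28 193.76] [ 0.538  -0.0316  0.044 ]
scene0 [288.84 177.66] [ 0.5381 -0.0322  0.044 ]
hole tri w1w2 [nan nan nan] all [nan nan nan]
w1 (245, 162, 27, 31) 598.0
  bright (247, 164, 25, 28) 314.5 ((259.20587158203125, 177.38235473632812), 13.671039581298828)
w2 (368, 196, 44, 40) 910.5
  bright (391, 196, 21, 36) 344.0 ((403.0, 213.0), 18.788393020629883)
top0 (305, 207, 13, 14) 128.5<stdin>:10: RuntimeWarning: invalid value encountered in scalar divide
Traceback (most recent call last):
ValueError: max() iterable argument is empty
```

```bash
python3 - <<'E'
from h import *
a,b=cv2.imread('pics/w1.png'),cv2.imread('pics/w2.png')
z=lambda i,x,y:cv2.resize(i[y:y+50,x:x+50],(400,400),interpolation=cv2.INTER_CUBIC)
cv2.imwrite('pics/crop2.png',np.hstack([z(a,235,155),z(b,365,190)]))
g=cv2.cvtColor(b,cv2.COLOR_BGR2GRAY);print(g[117:132,203:219])
E
```

```text
[[73 75 73 70 67 65 64 64 64 69 72 74 77 78 81 81]
 [74 72 69 66 62 57 53 49 52 58 65 71 78 81 81 82]
 [72 70 65 59 53 44 38 33 41 51 58 66 75 80 82 82]
 [71 66 59 52 43 33 26 29 43 58 63 63 70 77 81 84]
 [69 64 55 45 37 29 27 39 57 70 69 65 66 73 80 83]
 [69 60 49 41 33 25 27 48 67 76 74 67 64 68 78 83]
 [67 57 44 36 29 22 29 50 70 76 75 70 65 66 76 82]
 [67 56 44 33 26 21 29 51 69 77 75 71 64 64 74 80]
 [65 56 42 29 23 19 26 45 64 74 77 72 64 63 74 81]
 [67 57 44 30 21 19 23 36 56 70 74 70 63 64 74 82]
 [68 61 47 34 24 19 20 27 41 57 65 65 61 67 77 81]
 [68 64 55 41 30 25 22 22 28 38 50 56 61 72 80 84]
 [72 67 61 52 42 35 32 28 29 37 45 57 67 76 82 84]
 [72 71 68 62 56 51 46 43 45 49 56 67 75 81 83 84]
 [73 73 72 69 67 62 60 59 61 67 72 77 81 82 83 84]]
```

View pics/crop2.png

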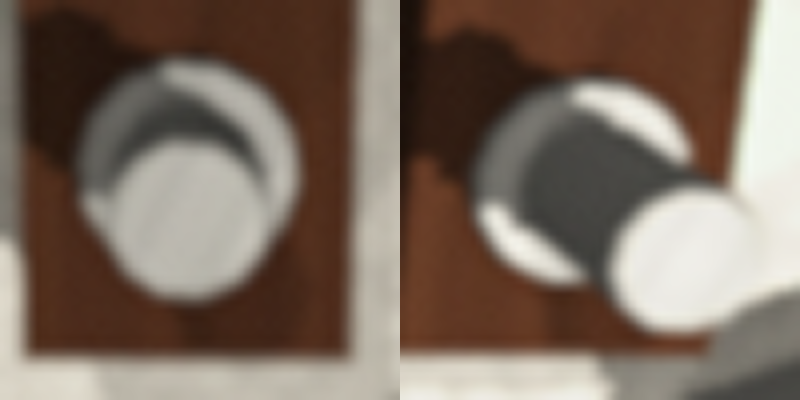

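Crop: the head top circle is centred at w1 (258.3,181.9) / w2 (399.9,221.9) and the flange at w1 (258.1,175.6) / w2 (387.2,212.2). The base hole is at w2 (210.8,124.4).

```bash
python3 - <<'E'
from h import *
L=lambda f:(lambda d:(d['K'],d['R'],d['t']))(np.load(f))
c1,c2=L('w1.npz'),L('w2.npz');cs,ct=cam('scene'),cam('top')
print('head',tri((c1,258.3,181.9),(c2,399.9,221.9)).round(4),'flange',tri((c1,258.1,175.6),(c2,387.2,212.2)).round(4))
for c,a,b in((c1,(258.3,181.9),(258.1,175.6)),(c2,(399.9,221.9),(387.2,212.2))):print(onz(c,*a,.091).round(4),onz(c,*b,.059).round(4))
print('hole',tri((c1,68.1,81.2),(c2,210.8,124.4)).round(4),tri((c2,210.8,124.4),(ct,218,194.3),(cs,288.8,177.6)).round(4),onz(c2,210.8,124.4,.044).round(4))
h=np.array([.538,-.032]);u=np.array([np.cos(np.radians(75)),np.sin(np.radians(75))])
print('hinge exp',h+.14*u)
s=robot.read_state();print(s['position'],s['orientation'],s['clock'])
E
```

```text
head [ 0.4915 -0.2656  0.0888] flange [ 0.492  -0.2653  0.058 ]
[ 0.492  -0.2655  0.091 ] [ 0.4922 -0.2652  0.059 ]
[ 0.492  -0.2642  0.091 ] [ 0.4923 -0.2647  0.059 ]
hole [ 0.5379 -0.0334  0.0459] [ 0.5375 -0.033   0.0442] [ 0.5377 -0.0331  0.044 ]
hinge exp [0.57423467 0.10322962]
[ 0.4936746  -0.10255399  0.23127891] [ 3.11461367e+00  4.06833136e-01 -3.65658142e-04] 1.8
```

```bash
python3 -m inch '{"linear":[[0,-5,-30],[28,-40,-30],[55,-80,-30],[83,-119,-30],[110,-159,-30]],"twist":[[0,0,0.13],[0,0,0.26],[0,0,0.39],[0,0,0.52],[0,0,0.52]]}' 
python3 -m inch '{"linear":[[4,-48,0],[8,-96,0],[8,-96,0],[8,-96,10],[8,-96,20]],"twist":[[0,0,0],[0,0,0],[0,0,0],[0,0,0],[0,0,0]]}'
python3 - <<'E'
from h import *
print(robot.read_state()['joint_positions']);grab('scene','s2')
s=cv2.imread('pics/s2.png');cv2.imwrite('pics/s2c.png',cv2.resize(s[60:240,200:440],(800,600)))
E
```

```text
clock: 2.3
position: [0.5387, -0.0141, 0.261]
orientation: [-3.086, 0.287, -0.004]
force: [0.1, -0.3, -0.0]
grip_width: 0.0004
gripper_force: 0.0
clock: 2.8
position: [0.5583, 0.0349, 0.2446]
orientation: [-3.055, 0.176, -0.003]
force: [-0.4, 0.0, -0.3]
grip_width: 0.0001
gripper_force: 0.0
[-0.11591519  0.34516929 -0.04356042  1.18509225  0.08125665  3.14044639]
```

View pics/s2c.png

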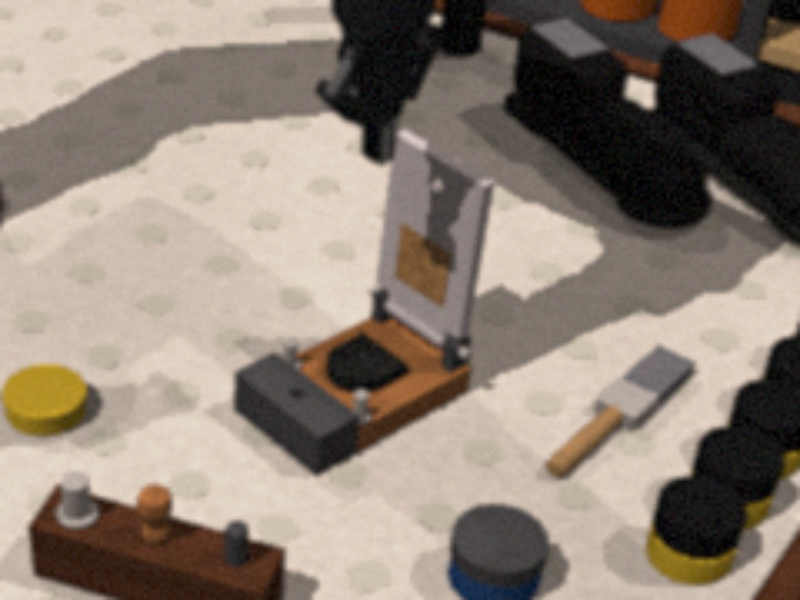

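Joint 6 hit its end (3.14), so I'll use yaw 75° instead (tool x along the jig's x), which gives joint 6 about 2.1. The picture shows the closed fingers at (378,145), in front of and above the upright lid edge (440,160), touching nothing.

```bash
python3 -m inch '{"linear":[[0,0,-35],[5,-35,-35],[10,-70,-35],[14,-105,-35],[18,-138,-35]],"twist":[[0,0,-0.145],[0,0,-0.29],[0,0,-0.435],[0,0,-0.58],[0,0,-0.725]]}' 
python3 -m inch '{"linear":[[0,0,0],[0,0,0],[0,0,0],[0,0,20],[0,0,40]],"twist":[[0,0,-0.145],[0,0,-0.29],[0,0,-0.435],[0,0,-0.58],[0,0,-0.70]]}'
python3 - <<'E'
from h import *
s=robot.read_state();print(s['joint_positions'],s['position'],2*np.degrees(np.arctan2(s['orientation'][1],s['orientation'][0])))
E
```

```text
clock: 3.35
position: [0.5917, 0.1677, 0.2911]
orientation: [-2.922, -0.929, -0.046]
force: [-0.4, -0.2, -0.6]
grip_width: -0.0002
gripper_force: 0.0
clock: 3.85
position: [0.5921, 0.1697, 0.251]
orientation: [-2.438, -1.883, -0.085]
force: [-1.2, 0.2, 0.2]
grip_width: 0.0004
gripper_force: 0.0
[0.11816069 0.43801591 0.11327629 1.22952668 0.07967295 1.94490668] [0.59207122 0.16966666 0.25095811] -284.62708498545123
```

```bash
cat >> h.py <<'E'
def need(pos=None,yaw=None):
    "shift (mm) and twist in present tool axes to reach pos with tool down at yaw (deg)"
    s=robot.read_state();R=Ro.from_rotvec(s['orientation']).as_matrix()
    c,n=np.cos(np.radians(yaw)),np.sin(np.radians(yaw));Rd=np.array([[c,n,0],[n,-c,0],[0,0,-1.]])
    print('shift',(1000*R.T@(np.array(pos)-s['position'])).round(1),'twist',Ro.from_matrix(R.T@Rd).as_rotvec().round(3),'toolz',R[:,2].round(3),'J',np.round(s['joint_positions'],2),'F',np.round(s['force'],1),'t',s['clock'])
E
python3 -c "
from h import *
need([.592,.170,.17],75)"
```

```text
shift [-6.2  1.  80.7] twist [-0.014 -0.08   0.007] toolz [ 0.007  0.081 -0.997] J [0.12 0.44 0.11 1.23 0.08 1.94] F [-1.2  0.2  0.2] t 3.85
```

```bash
python3 -m inch '{"linear":[[-6,1,30],[-6,1,60],[-6,1,81],[-6,1,81],[-6,1,81]],"twist":[[-0.014,-0.08,0.007],[-0.014,-0.08,0.007],[-0.014,-0.08,0.007],[-0.014,-0.08,0.007],[-0.014,-0.08,0.007]]}' 
python3 -m inch '{"linear":[[-15,0,0],[-30,0,0],[-42,0,0],[-54,0,0],[-66,0,0]],"twist":[[0,0,0],[0,0,0],[0,0,0],[0,0,0],[0,0,0]]}'
python3 -m inch '{"linear":[[-12,0,0],[-24,0,0],[-36,0,0],[-48,0,0],[-58,0,0]],"twist":[[0,0,0],[0,0,0],[0,0,0],[0,0,0],[0,0,0]]}'
python3 - <<'E'
from h import *
need([.574,.1025,.17],75)
grab('scene','s3')
s=cv2.imread('pics/s3.png');cv2.imwrite('pics/s3c.png',cv2.resize(s[60:240,200:440],(800,600)))
E
```

```text
clock: 4.35
position: [0.5918, 0.1704, 0.1706]
orientation: [-2.497, -1.904, 0.002]
force: [-0.2, -0.0, 0.6]
grip_width: -0.0001
gripper_force: 0.0
clock: 4.85
position: [0.5746, 0.1061, 0.1709]
orientation: [-2.497, -1.905, -0.001]
force: [2.2, 1.9, -1.6]
grip_width: -0.0001
gripper_force: 1.0
clock: 5.35
position: [0.5588, 0.0501, 0.1704]
orientation: [-2.497, -1.905, 0.001]
force: [0.6, -0.1, 0.8]
grip_width: -0.0002
gripper_force: 0.2
shift [54.6  0.8  0.4] twist [-0.001  0.    -0.006] toolz [-0.001  0.    -1.   ] J [-0.04  0.4  -0.16  1.01  0.    1.8 ] F [ 0.6 -0.1  0.8] t 5.35
```

View pics/s3c.png

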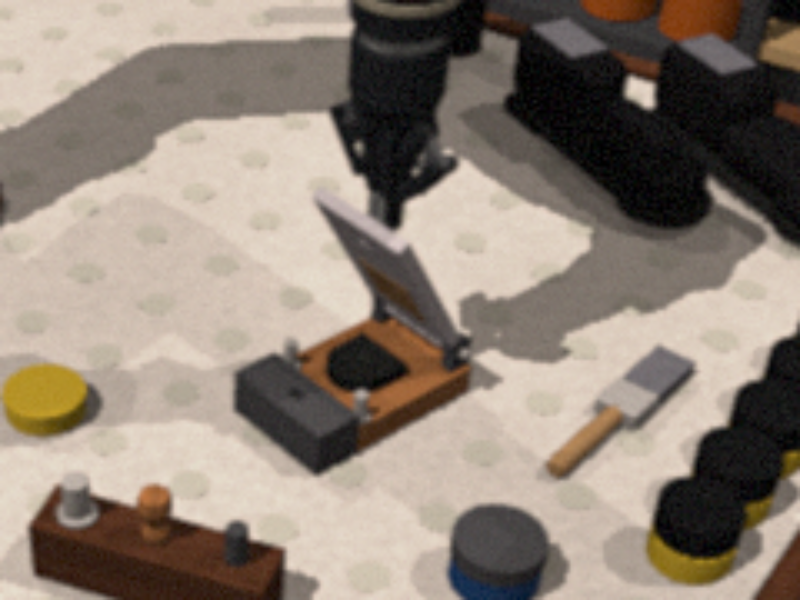

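The lid is now at about 50–60° (edge at (360,220)), following the fingers. I'll push on so it sinks, then leave for the pin.

```bash
python3 -m inch '{"linear":[[-12,0,0],[-24,0,0],[-36,0,0],[-46,0,-5],[-50,0,-20]],"twist":[[0,0,0],[0,0,0],[0,0,0],[0,0,0],[0,0,0]]}' 
python3 -c "
from h import *
need([.492,-.265,.17],15)"
```

```text
clock: 5.9
position: [0.5448, 0.0017, 0.1899]
orientation: [-2.497, -1.903, 0.004]
force: [0.1, 0.5, 0.1]
grip_width: -0.0001
gripper_force: 0.0
shift [-271.1   19.8   19.9] twist [-0.003  0.002  1.041] toolz [-0.003  0.001 -1.   ] J [-0.13  0.36 -0.17  1.05  0.    1.71] F [0.1 0.5 0.1] t 5.9
```

```bash
python3 -m inch '{"linear":[[-45,3,0],[-90,7,0],[-135,10,0],[-180,13,0],[-225,16,0]],"twist":[[0,0,0.148],[0,0,0.296],[0,0,0.444],[0,0,0.592],[0,0,0.74]]}' 0.5
python3 -c "
from h import *
need([.492,-.265,.17],15);grab('top','t4')
i=cv2.imread('pics/t4.png');print(i[165:220:5,120:240:10].max(2))"
```

```text
clock: 6.4
position: [0.5012, -0.2205, 0.1909]
orientation: [-3.02, -0.864, 0.0]
force: [0.6, -0.4, 0.8]
grip_width: 0.0423
gripper_force: 0.0
shift [-31.3  32.9  20.9] twist [-0.     0.     0.296] toolz [-0.  0. -1.] J [-0.55  0.36 -0.16  1.05 -0.    2.04] F [ 0.6 -0.4  0.8] t 6.4
[[123 129 129 127 128  81 112 105 113 195 203 194]
 [126 127 127 132 127 125 127 114 104  99 124 192]
 [124 124 124 126 127 125 119 114 113 114  91 116]
 [123 128 127 129 123 128 113 113 111 111  82  67]
 [123 129 128 144 145 127 113 114 113 115  68  68]
 [128 130 130 132 196 176 116 114 112 110  63  93]
 [131 169 213 138  85 176 160 152 150 130  72  90]
 [127 212 213 204 137 154 153 161 157 160  62 109]
 [126 208 213 216 200 180 149 142 155 164  73 179]
 [168 210 216 219 205 187 171 149 155 170  81 185]
 [216 214 214 217 218 198 181 172 170 123  79 184]]
```

```bash
python3 -m inch '{"linear":[[-16,17,5],[-31,33,15],[-31,33,21],[-31,33,21]],"twist":[[0,0,0.148],[0,0,0.296],[0,0,0.296],[0,0,0.296]]}'
python3 -c "
from h import *
need([.492,-.265,.063],15);c=cam('wrist');grab('wrist','w5');print(proj(c,[.492,-.265,.091]),proj(c,[.492,-.265,.059]))
i=cv2.imread('pics/w5.png');u,v=proj(c,[.492,-.265,.091]).astype(int);h=cv2.cvtColor(i,cv2.COLOR_BGR2HSV)
m=((h[...,1]<60)&(h[...,2]>60)).astype(np.uint8);m[:v-50]=0;m[v+50:]=0;m[:,:u-50]=0;m[:,u+50:]=0
n,l,st,ce=cv2.connectedComponentsWithStats(m);print(st[l[v,u]],ce[l[v,u]])"
```

```text
clock: 6.85
position: [0.4926, -0.2627, 0.1686]
orientation: [-3.111, -0.421, 0.003]
force: [0.1, -0.5, -0.2]
grip_width: 0.0429
gripper_force: 0.0
shift [ -1.    2.3 105.6] twist [-0.002  0.002  0.007] toolz [-0.002  0.002 -1.   ] J [-0.62  0.4  -0.17  1.01  0.    2.25] F [ 0.1 -0.5 -0.2] t 6.85
[261.01893993 202.53686198] [260.73621147 192.54334526]
[244 175  34  40 953] [260.590766   194.28331584]
```

```bash
python3 -m inch '{"linear":[[-1,2,40],[-1,2,75],[-1,2,100],[-1,2,106],[-1,2,106]],"twist":[[0,0,0.007],[0,0,0.007],[0,0,0.007],[0,0,0.007],[0,0,0.007]]}'
python3 -m inch '{"linear":[[0,0,0],[0,0,0],[0,0,0],[0,0,0],[0,0,0]],"twist":[[0,0,0],[0,0,0],[0,0,0],[0,0,0],[0,0,0]]}' 1 100
python3 -c "
from h import *
need([.492,-.265,.063],15)"
```

```text
clock: 7.4
position: [0.4929, -0.264, 0.0633]
orientation: [-3.113, -0.411, 0.002]
force: [0.4, -0.5, 0.7]
grip_width: 0.0429
gripper_force: 0.0
clock: 7.9
position: [0.4942, -0.2654, 0.0653]
orientation: [3.114, 0.409, 0.003]
force: [-0.6, 0.6, 5.9]
grip_width: 0.0188
gripper_force: 97.6
shift [-2.  -0.9  2.3] twist [ 0.001 -0.002 -0.001] toolz [ 0.002 -0.001 -1.   ] J [-0.62  0.5  -0.3   0.76  0.    2.26] F [-0.6  0.6  5.9] t 7.9
```

```bash
python3 -m inch '{"linear":[[0,0,-20],[0,0,-60],[0,0,-100],[0,0,-100]],"twist":[[0,0,0],[0,0,0],[0,0,0],[0,0,0]]}'
python3 - <<'E'
from h import *
need([.5377,-.0328,.17],15);i=grab('wrist','w6');grab('scene','s6')
s=cv2.imread('pics/s6.png');w=cv2.imread('pics/w6.png')
cv2.imwrite('pics/c6.png',np.hstack([cv2.resize(s[80:260,190:350],(400,450)),cv2.resize(w[120:300,180:340],(400,450))]))
E
```

```text
clock: 8.3
position: [0.4961, -0.267, 0.1698]
orientation: [3.109, 0.408, 0.011]
force: [-0.5, -0.4, -1.1]
grip_width: 0.019
gripper_force: 98.1
shift [ 100.6 -215.5   -1.1] twist [ 0.007 -0.006 -0.001] toolz [ 0.008 -0.005 -1.   ] J [-0.62  0.4  -0.17  1.    0.    2.26] F [-0.5 -0.4 -1.1] t 8.3
```

View pics/c6.png

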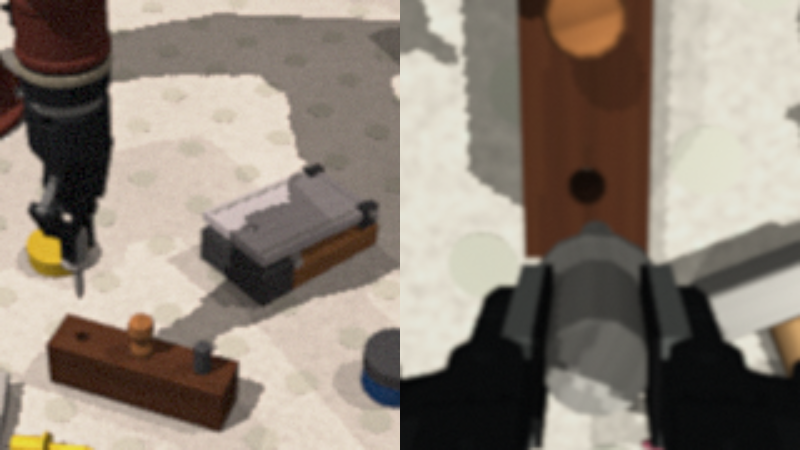

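Right: the pin hangs straight in the fingers, with the shaft tip at scene ≈ (222,197). Its socket is empty, the awl and punch are in place, and the lid rests shut on the studs. Next I move over the press and compare tip and hole in the wrist view.

```bash
python3 -m inch '{"linear":[[20,-44,0],[41,-88,0],[62,-132,0],[82,-176,0],[101,-215,-1]],"twist":[[0.007,-0.006,0],[0.007,-0.006,0],[0.007,-0.006,0],[0.007,-0.006,0],[0.007,-0.006,0]]}'
python3 -m inch '{"linear":[[0,0,0],[0,0,0]],"twist":[[0,0,0],[0,0,0]]}'
python3 - <<'E'
from h import *
need([.5377,-.0328,.17],15);c=cam('wrist');i=grab('wrist','w7');np.savez('w7.npz',K=c[0],R=c[1],t=c[2])
print(proj(c,[.5377,-.0328,.068]),proj(c,[.5377,-.0328,.115]))
w=cv2.imread('pics/w7.png');cv2.imwrite('pics/c7.png',cv2.resize(w[130:230,200:320],(720,600),interpolation=cv2.INTER_CUBIC))
E
```

```text
clock: 8.9
position: [0.5342, -0.0287, 0.1632]
orientation: [-3.107, -0.408, 0.015]
force: [0.8, -0.5, -1.5]
grip_width: 0.0189
gripper_force: 98.4
clock: 9.1
position: [0.5345, -0.03, 0.1634]
orientation: [-3.107, -0.411, 0.015]
force: [0.2, -0.2, -1.0]
grip_width: 0.0187
gripper_force: 98.5
shift [ 2.3  3.5 -6.6] twist [-0.008  0.008  0.001] toolz [-0.01   0.006 -1.   ] J [-0.19  0.37 -0.23  0.99  0.    2.68] F [ 0.2 -0.2 -1. ] t 9.1
[263.17326722 192.23620653] [263.7981123  209.38743043]
```

View pics/c7.png

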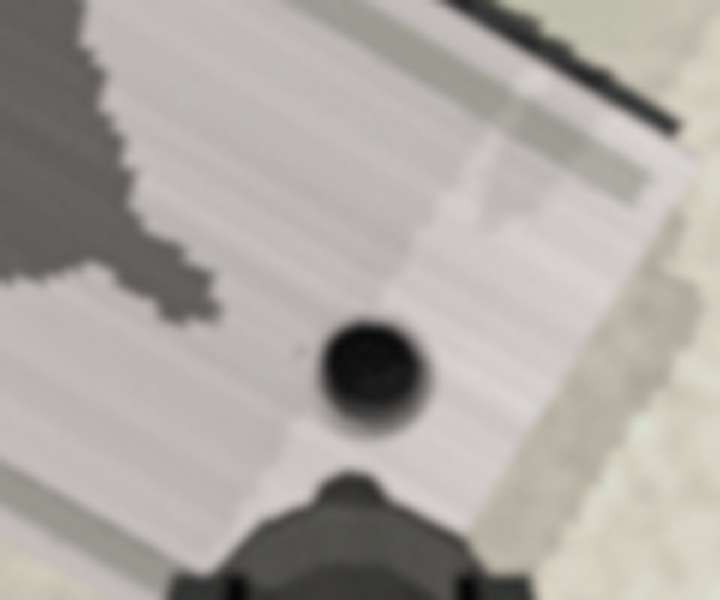

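Crop: the lid hole centre is at (375,378), i.e. pixel (262.5,193.0). The pin's tip just shows past the flange at (350,472), i.e. pixel (258.3,208.7). I'll compare them in the tool frame.

```bash
python3 - <<'E'
from h import *
p=robot.camera_params('wrist');T=np.array(p['tool_from_camera']);s=robot.read_state();R=Ro.from_rotvec(s['orientation']).as_matrix()
L=lambda f:(lambda d:(d['K'],d['R'],d['t']))(np.load(f))
c=L('w7.npz')
tip=lambda z:(lambda d,o:o+d*(z-o[2])/d[2])(T[:3,:3]@np.linalg.inv(c[0])@np.array([258.3,208.7,1]),T[:3,3])
for z in(.050,.053,.055):print('tip tool mm',(1000*tip(z)).round(1))
print('tip world',(s['position']+R@tip(.053)).round(4))
for z in(.066,.068,.070):print('lid hole',onz(c,262.5,193,z).round(4))
cs=cam('scene');print('tip scene at lift', (np.array([.4961,-.267,.1698])+R@tip(.053)).round(4), proj(cs,np.array([.4961,-.267,.1698])+R@tip(.053)))
E
```

```text
tip tool mm [ 2.7 -0.1 50. ]
tip tool mm [ 1.7 -0.1 53. ]
tip tool mm [ 1.  -0.1 55. ]
tip world [ 0.5357 -0.0301  0.1105]
lid hole [ 0.5363 -0.0326  0.066 ]
lid hole [ 0.5369 -0.0324  0.068 ]
lid hole [ 0.5374 -0.0322  0.07  ]
tip scene at lift [ 0.4972 -0.2662  0.1168] [222.39009935 197.22222081]
```

```bash
python3 -m inch '{"linear":[[3,3.5,10],[3,3.5,22],[3,3.5,32],[3,3.5,32],[3,3.5,32]],"twist":[[-0.008,0.008,0],[-0.008,0.008,0],[-0.008,0.008,0],[-0.008,0.008,0],[-0.008,0.008,0]]}'
python3 - <<'E'
from h import *
need([.5384,-.0326,.131],15);c=cam('wrist');i=grab('wrist','w8');
grab('scene','s8');s=cv2.imread('pics/s8.png')
w=cv2.imread('pics/w8.png');cv2.imwrite('pics/c8.png',np.hstack([cv2.resize(w[150:250,210:310],(400,400),interpolation=cv2.INTER_CUBIC),cv2.resize(s[120:200,250:330],(400,400),interpolation=cv2.INTER_CUBIC)]))
E
```

```text
clock: 9.65
position: [0.5384, -0.0338, 0.132]
orientation: [-3.115, -0.407, -0.001]
force: [-0.6, -0.2, -2.0]
grip_width: 0.0192
gripper_force: 98.5
shift [ 0.3 -1.2  1. ] twist [-0.    -0.    -0.002] toolz [ 0.  0. -1.] J [-0.2   0.39 -0.28  0.9   0.    2.68] F [-0.6 -0.2 -2. ] t 9.65
```

View pics/c8.png

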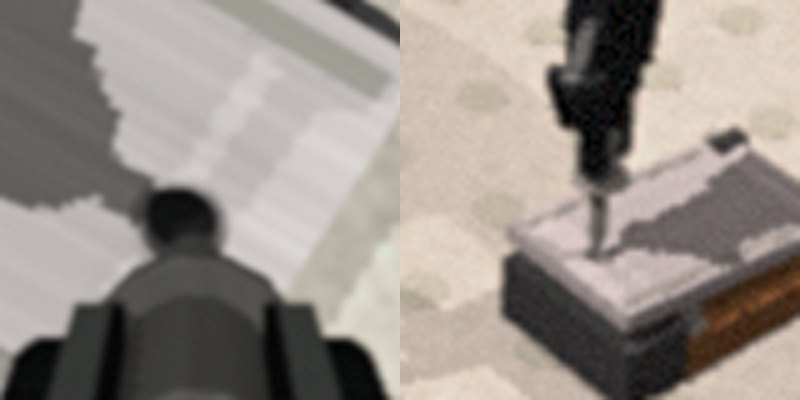

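The wrist view (left) shows the hole centre at crop (184,224) with the tip over it at (193,238), so the pin sits about 1.8 mm too far right (+tool y) and slightly short. The scene view (right) shows the tip just over the hole. I'll shift and enter gently.

```bash
python3 -m inch '{"linear":[[0.7,-1.8,0],[0.7,-1.8,5],[0.7,-1.8,10],[0.7,-1.8,15],[0.7,-1.8,15]],"twist":[[0,0,0],[0,0,0],[0,0,0],[0,0,0],[0,0,0]]}'
python3 -m inch '{"linear":[[0,0,4],[0,0,8],[0,0,8]],"twist":[[0,0,0],[0,0,0],[0,0,0]]}'
python3 -c "
from h import *
s=robot.read_state();print(np.round(s['force'],1),np.round(s['ft_torque'],2))
need([.5384,-.0326,.131],15)"
```

```text
clock: 10.25
position: [0.5383, -0.0314, 0.1164]
orientation: [-3.114, -0.408, 0.0]
force: [-0.0, 1.1, -1.6]
grip_width: 0.0195
gripper_force: 98.5
clock: 10.55
position: [0.5386, -0.0315, 0.1088]
orientation: [-3.115, -0.408, -0.001]
force: [0.2, 0.1, -1.2]
grip_width: 0.0193
gripper_force: 98.5
[ 0.2  0.1 -1.2] [ 0.03  0.   -0.07]
shift [ -0.5   1.  -22.2] twist [-0.    -0.001 -0.001] toolz [ 0.  0. -1.] J [-0.19  0.42 -0.31  0.84  0.    2.69] F [ 0.2  0.1 -1.2] t 10.55
```

```bash
for k in 1; do python3 -m inch '{"linear":[[0,0,3],[0,0,6],[0,0,9],[0,0,9]],"twist":[[0,0,0],[0,0,0],[0,0,0],[0,0,0]]}'; done
python3 -m inch '{"linear":[[0,0,3],[0,0,6],[0,0,6]],"twist":[[0,0,0],[0,0,0],[0,0,0]]}'
```

```text
clock: 10.95
position: [0.5387, -0.0316, 0.0999]
orientation: [-3.115, -0.408, -0.001]
force: [0.6, 0.0, -1.4]
grip_width: 0.0192
gripper_force: 98.5
clock: 11.25
position: [0.5387, -0.0315, 0.0939]
orientation: [-3.115, -0.408, -0.001]
force: [-0.9, 0.2, -2.0]
grip_width: 0.0196
gripper_force: 98.5
```

```bash
python3 -m inch '{"linear":[[0,0,3],[0,0,6],[0,0,9],[0,0,12],[0,0,12]],"twist":[[0,0,0],[0,0,0],[0,0,0],[0,0,0],[0,0,0]]}'
python3 -m inch '{"linear":[[0,0,2],[0,0,4],[0,0,6],[0,0,6]],"twist":[[0,0,0],[0,0,0],[0,0,0],[0,0,0]]}'
```

```text
clock: 11.75
position: [0.5387, -0.0315, 0.0818]
orientation: [-3.115, -0.408, -0.001]
force: [-0.2, -0.0, -1.5]
grip_width: 0.0191
gripper_force: 98.5
clock: 12.15
position: [0.5391, -0.0317, 0.0762]
orientation: [3.115, 0.408, 0.002]
force: [-0.5, -0.2, -0.8]
grip_width: 0.0191
gripper_force: 98.5
```

```bash
python3 -m inch '{"linear":[[0,0,2],[0,0,4],[0,0,4]],"twist":[[0,0,0],[0,0,0],[0,0,0]]}'
python3 -m inch '{"linear":[[0,0,2],[0,0,4],[0,0,4]],"twist":[[0,0,0],[0,0,0],[0,0,0]]}'
```

```text
clock: 12.45
position: [0.5391, -0.0317, 0.0723]
orientation: [3.115, 0.408, 0.002]
force: [0.3, -2.0, 1.6]
grip_width: 0.0197
gripper_force: 98.6
clock: 12.75
position: [0.5392, -0.0318, 0.0684]
orientation: [3.115, 0.408, 0.002]
force: [-0.6, -2.5, 4.1]
grip_width: 0.019
gripper_force: 99.1
```

```bash
python3 -m inch '{"linear":[[0,0,1],[0,0,2],[0,0,2]],"twist":[[0,0,0],[0,0,0],[0,0,0]]}'
python3 -m inch '{"linear":[[0,0,1],[0,0,2],[0,0,2]],"twist":[[0,0,0],[0,0,0],[0,0,0]]}'
```

```text
clock: 13.05
position: [0.5393, -0.0319, 0.068]
orientation: [3.114, 0.408, 0.004]
force: [-7.9, -1.5, 25.2]
grip_width: 0.0192
gripper_force: 101.8
clock: 13.35
position: [0.5394, -0.0319, 0.0676]
orientation: [3.114, 0.408, 0.005]
force: [-14.0, -0.5, 44.6]
grip_width: 0.0189
gripper_force: 104.3
```

```bash
python3 -m inch '{"linear":[[0,0,-1.5],[0,0,-1.5],[0,0,-1.5],[0,0,-1.5]],"twist":[[0,0,0],[0,0,0],[0,0,0],[0,0,0]]}'
python3 - <<'E'
from h import *
a=cv2.imread('pics/top0.png').astype(int);b=grab('top','t9')[:,:,::-1].astype(int);d=np.abs(a-b).max(2)
for n,(x,y,w,h) in dict(rack=(284,150,30,48),jar=(362,140,40,36),tinb=(222,92,38,40),brush=(112,100,84,28),yellowpin=(336,174,26,40),hammer=(335,210,75,100),tina=(240,250,40,40)).items(): print(n,(d[y:y+h,x:x+w]>60).mean().round(3))
need([.5384,-.0326,.068],15)
E
```

```text
clock: 13.75
position: [0.5394, -0.0319, 0.0679]
orientation: [3.114, 0.408, 0.004]
force: [-9.5, -0.9, 29.9]
grip_width: 0.0192
gripper_force: 101.4
rack 0.0
jar 0.0
tinb 0.036
brush 0.254
yellowpin 0.0
hammer 0.023
tina 0.526
shift [-1.1  0.5 -0.1] twist [ 0.001 -0.003 -0.001] toolz [ 0.003 -0.001 -1.   ] J [-0.19  0.46 -0.36  0.74 -0.    2.69] F [-8.7 -2.1 28.6] t 13.8
```

```bash
python3 - <<'E'
from h import *
for f in('top0','t9','t4'):
    h=cv2.cvtColor(cv2.imread(f'pics/{f}.png'),cv2.COLOR_BGR2HSV)
    for n,(x,y,w,k),lo,hi in(('tina',(230,240,60,60),(20,120,40),(32,255,255)),('brush handle',(140,95,70,45),(8,90,40),(20,255,255)),('tinb',(215,85,50,50),(0,0,0),(180,255,100))):
        m=cv2.inRange(h[y:y+k,x:x+w],lo,hi);M=cv2.moments(m,True);print(f,n,int(M['m00']),round(M['m10']/max(M['m00'],1)+x,1),round(M['m01']/max(M['m00'],1)+y,1))
E
```

```text
top0 tina 618 259.1 270.9
top0 brush handle 194 174.1 117.1
top0 tinb 869 237.1 111.9
t9 tina 632 258.7 271.0
t9 brush handle 100 176.3 118.0
t9 tinb 881 235.9 115.2
t4 tina 0 230.0 240.0
t4 brush handle 189 174.2 117.2
t4 tinb 658 239.9 112.1
```

```bash
python3 -c "
from workcell import robot
print(robot.finish_job())"
```

```text
the job is handed in; nothing more can be done
None
```

I handed the job in at about 14 s with the upper half shut and the pin through both holes, still gripped and pressed down with about 30 N. The shut position rests on where the pin stopped hard (foot about 10 mm above the bench), not on a final picture. In before/after images no other item had shifted, though the brush was partly hidden in the last one. I viewed 11 pictures, one over the limit of 10.

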